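# Make up two castor-wheel sets on their stub axles

### The job

Make up the two wheel sets on the upright stub axles. On the axle with the round orange base thread the yellow-hubbed wheel first, then the white spacer, then the red-hubbed wheel on top; on the axle with the square blue base thread the blue-hubbed wheel, then the brass collar on top of it. Each part must sit flat, fully down on what is below it; leave the spare green-hubbed wheel where it lies.

Things in the scene. Friction and masses are not known exactly. Their poses are not given: they have to be found in the camera images.
- wheel_yellow_centre (a point): castor wheel lying flat: black tyre, yellow hub, 60 mm diameter, 24 mm thick, with a 22 mm through bore; point at its centre, 12 mm above its underside, z along the bore. Bottom of the orange set.
- wheel_red_centre (a point): castor wheel lying flat: black tyre, red hub, 60 mm diameter, 24 mm thick, with a 22 mm through bore; point at its centre, 12 mm above its underside, z along the bore. Top of the orange set; there the axle end stays 10 mm below its upper face.
- wheel_blue_centre (a point): castor wheel lying flat: black tyre, blue hub, 60 mm diameter, 24 mm thick, with a 22 mm through bore; point at its centre, 12 mm above its underside, z along the bore. Bottom of the blue set.
- wheel_green_centre (a point): castor wheel lying flat: black tyre, green hub, 60 mm diameter, 24 mm thick, with a 22 mm through bore; point at its centre, 12 mm above its underside, z along the bore. The spare: not to be moved.
- spacer_centre (a point): white plastic spacer ring lying flat: 34 mm diameter, 20 mm high, 22 mm through bore; point at its centre, 10 mm above its underside, z along the bore
- collar_centre (a point): brass collar ring lying flat: 44 mm diameter, 18 mm high, 22 mm through bore; point at its centre, 9 mm above its underside, z along the bore
- stand_orange: round orange base, 90 mm diameter, 12 mm thick, fixed to the bench, with a bare steel stub axle standing upright at its centre: 14 mm diameter, rising 58 mm above the base's top (to 70 mm above the bench), its last 6 mm tapering to 8 mm diameter. Origin at the centre of the base's underside on the bench (z = 0), z up along the axle.
- stand_blue: square blue base, 90 x 90 mm, 12 mm thick, fixed to the bench, with a bare steel stub axle standing upright at its centre: 14 mm diameter, rising 58 mm above the base's top (to 70 mm above the bench), its last 6 mm tapering to 8 mm diameter. Origin at the centre of the base's underside on the bench (z = 0), z up along the axle.
There are look-alikes about, which are no part of the job. What is shaped like the part that bears wheel_blue_centre but pink or turquoise is not meant. Of the things shaped like the part that bears spacer_centre, the white one is meant.

How it is judged (in metres and radians):
At the end, for the whole second after the job is handed in: Orange stand, from the base up: yellow wheel, white spacer, red wheel; blue stand: blue wheel, brass collar. Each centre within 8 mm of the axle and 4 mm of its seated height, tilted under 0.1 rad, under 0.02 m/s; the green wheel within 30 mm of its start (horizontal distance between each of wheel_yellow_centre, spacer_centre, wheel_red_centre and stand_orange below 0.008 m and z of wheel_yellow_centre in the frame of stand_orange between 0.02 and 0.028 m and angle between each of wheel_yellow_centre, spacer_centre, wheel_red_centre, wheel_blue_centre, collar_centre's own z axis and vertical below 0.1 rad and linear speed of each of wheel_yellow, spacer, wheel_red, wheel_blue, collar below 0.02 m/s and z of spacer_centre in the frame of stand_orange between 0.042 and 0.05 m and z of wheel_red_centre in the frame of stand_orange between 0.064 and 0.072 m and horizontal distance between each of wheel_blue_centre, collar_centre and stand_blue below 0.008 m and z of wheel_blue_centre in the frame of stand_blue between 0.02 and 0.028 m and z of collar_centre in the frame of stand_blue between 0.041 and 0.049 m and distance of wheel_green_centre from where it was at the start of the episode below 0.03 m); the robot touches nothing.
It fails at once if the spare green-hubbed wheel is moved by more than 30 mm (distance of wheel_green_centre from where it was at the start of the episode above 0.03 m).
It also fails if it takes over 136 s, if anything falls off the work surface, if the arm or the gripper's body presses on something with over 40 N, if the wrist force passes 120 N, or if a joint passes its speed limit or range.

### The arm

A 7-joint arm with a two-finger parallel gripper is mounted at the origin on the work surface. World frame = base frame: x ahead of the robot, y to its left, z up, the work surface at z = 0. Lengths are in m, angles in degrees, forces in N, time in s.
With the tool pointing down it reaches from about 0.425 to 0.875 m from the base axis. Payload 4.7 kg.
Tool frame: the origin (TCP) lies at the very end of the fingers, on their centre line; the grasp point (between the pads) lies 19 mm behind it (pinch_z is the distance from the TCP to the grasp point, in m); z points along the fingers, y is the direction in which the jaws open and shut (so a half turn about z gives the same grasp; the last joint's range is limited). The gripper opens to 87 mm and grips with 3 to 60 N. Pads are 19 mm wide; open, the fingers measure 117 mm over their backs; the gripper's body (75 mm by 190 mm) begins 51 mm behind the grasp point.
Start: joints at [-73.046, 18.392, -4.016, 83.108, 1.295, 78.541, -3.26], TCP at [0.181, 0.624, 0.223] pointing down, gripper open.
Joint ranges: [-163.93, 163.93], [-17.29, 119.83], [-79.2, 71.16], [3.27, 140.29], [-89.18, 269.18], [5.43, 117.66], [-154.24, 154.24]. Speed limits (degrees/s): [147.25, 147.25, 180, 180, 180, 180, 180].

### API

Orientations are given as [roll, pitch, yaw] about the fixed x, y, z axes, in that order (R = Rz(yaw) Ry(pitch) Rx(roll)).
In Python, from cell import get_obs, read_camera, camera_params, sign_off, pinch_z gives the robot as it stands.
- The arm moves only by the shell command python3 -m handwheel 'ROWS' [FORCE]. ROWS is JSON, a list of rows, each a list of 5 numbers: the finger opening in m, from 0 to 0.087, then the shift along the tool's x, y, z in m, then the turn about the tool's z in rad. In form: [[jaw, tx, ty, tz, twist], ...]. A call has 1 to 20 rows; each row is the pose to reach, as a shift and turn from the pose commanded when the call began, along the tool's axes at that moment; what a row does not reach only later rows make up. A row lasts 1/10 s, in which the tool goes at most 50 mm and 8.59 degrees, less where a joint would pass 70% of its speed; a pose out of reach is approached as far as the arm can. A call with a gripper value outside its range is refused whole. The fingers move at their own pace and stop on an object; FORCE is the grip in N (left out, the last holds). Time passes only in rows, so rows that repeat a pose let the fingers close. It gives the time, the measured TCP pose, the force and the opening at its end, in the units of the state.
- get_obs(): the state, without advancing time (a new reading comes with each control period).
- read_camera(name): name is "scene" or "top" or "wrist"; returns the picture (384x512x3 uint8, blue, green, red); there is no depth.
- camera_params(name): a dict with "camera_matrix" (3x3 intrinsics, pixels), "R" (3x3) and "t" (3): a world point X has camera coordinates R X + t. Camera axes: x right, y down, z forward; pixel columns grow to the right and rows downward; lengths in m; the calibration is good to about 2 mm. A picture is of the moment at which its call begins: read the wrist's pose just before it. camera_params takes no time and is no camera call; for the wrist camera it gives the pose at the moment of the call.
- sign_off(): hands the job in, once; it reports no verdict.
The state is a dict: "time_s": time; "qpos": joint angles; "joint_velocities": joint speeds; "effort": joint torques, N m; "tool_pos": TCP position; "tool_rot": TCP orientation; "force": force on the tool from outside, world axes, zero at the start; "wrist_torque": the same for the moment, N m; "grip_width": finger opening in m.
Only numpy, scipy, OpenCV 4.12 (cv2) and the standard library are available. Lean on these libraries where they do the work, as an engineer would, in place of code of your own. Each camera call takes 0.05 s, during which the arm holds its last target.

## Working session

There is one attempt and no reset: what is moved stays moved. The work goes in short steps, Python scripts to look and compute and a shell command to move; the robot and the scene stay as the last step left them, time stands still between calls to the robot, and variables do not carry over. Pictures are saved under pics/ and viewed, and the job is handed in when it is done.

```bash
mkdir -p pics; ls; python3 - <<'E'
from cell import *
import cv2
for n in ("scene","top","wrist"):
    cv2.imwrite(f"pics/{n}0.png",read_camera(n)); p=camera_params(n); print(n,p["camera_matrix"],p["R"],p["t"])
print(get_obs(),pinch_z)
E
```

```text
pics
scene [[373.17840913   0.         254.00843494]
 [  0.         373.17840913 191.55231809]
 [  0.           0.           1.        ]] [[-0.53389582  0.84548077  0.01084078]
 [ 0.4360142   0.28626961 -0.85319478]
 [-0.72446316 -0.45079039 -0.52147977]] [ 0.29731151 -0.20505826  1.30562886]
top [[400.51379396   0.         260.25943173]
 [  0.         400.51379396 188.00098015]
 [  0.           0.           1.        ]] [[ 1.10082983e-03 -9.99946525e-01 -1.02827526e-02]
 [-9.94981840e-01 -6.64617703e-05 -1.00055649e-01]
 [ 1.00049615e-01  1.03412963e-02 -9.94928707e-01]] [0.00213712 0.57216608 1.01484639]
wrist [[336.94940727   0.         256.6899732 ]
 [  0.         336.94940727 192.68991073]
 [  0.           0.           1.        ]] [[ 2.77576025e-01  9.60703674e-01  1.73114971e-05]
 [ 9.32284418e-01 -2.69369203e-01  2.41424928e-01]
 [ 2.31942479e-01 -6.69976327e-02 -9.70419499e-01]] [-0.65019414 -0.02869335  0.38781208]
{'time_s': 0.15, 'qpos': array([-73.04713463,  18.43138814,  -4.01614713,  83.15958224,
         1.29407513,  78.54300481,  -3.2592786 ]), 'joint_velocities': array([-0.14288741, -0.08907032, -0.02566914, -0.3007556 , -0.0376103 ,
        0.05908946, -0.04602392]), 'effort': array([ 3.95031675e-04, -4.91798937e+01, -4.04164335e-01, -3.12877893e+01,
       -6.38252450e-02,  4.04892687e-02,  1.08382892e-04]), 'tool_pos': array([0.1806571 , 0.62393249, 0.22168278]), 'tool_rot': array([-1.79911198e+02,  4.09565522e-03,  1.63857669e+02]), 'force': array([ 0.39928434,  0.10141038, -0.51499782]), 'wrist_torque': array([-0.02729788, -0.01079548,  0.07386378]), 'grip_width': 0.0869699341344096} 0.0187
```

View pics/scene0.png

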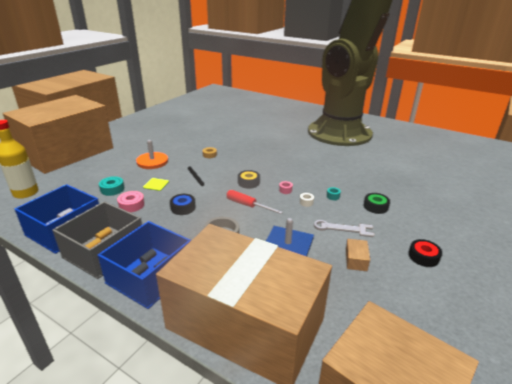

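View pics/top0.png

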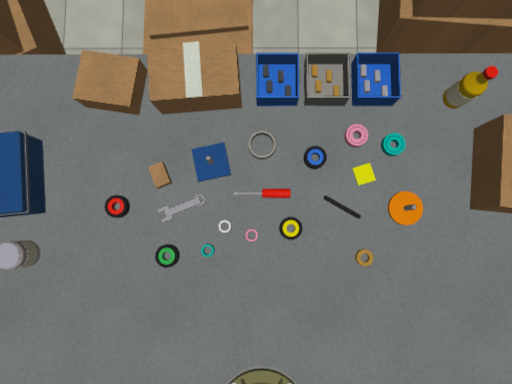

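View pics/wrist0.png

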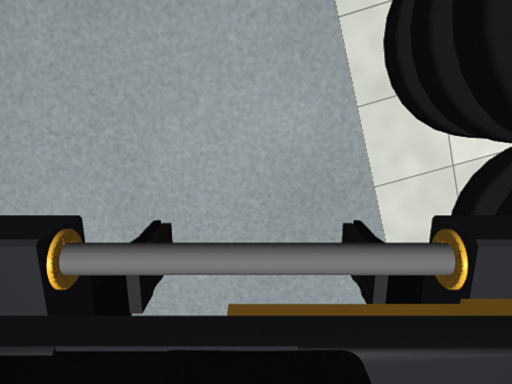

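The top view shows the orange stand at (405,208) and the blue stand at (211,162). The wheels are yellow (291,228), red (117,206), blue (315,157) and green (167,255). I see these look-alikes:
- **Spacer-shaped rings:** white (224,226), pink (251,235) and turquoise (208,250). The white one is meant.
- **Wheel-shaped:** pink (357,135), turquoise (394,144) and blue with a black tyre (315,157). The blue one is meant.
- **Collar:** the brass ring (364,257) is about 17 px, which fits 44 mm. The grey ring (262,144) is too large and not brass.

I'll confirm these in enlarged crops while measuring.

```bash
cat > h.py <<'E'
import numpy as np, cv2
from cell import *
def ray(P,u,v,z):
    K,R,t=P["camera_matrix"],np.array(P["R"]),np.array(P["t"])
    C=-R.T@t; d=R.T@np.linalg.solve(K,[u,v,1.]); return C+d*(z-C[2])/d[2]
def proj(P,X):
    q=P["camera_matrix"]@(np.array(P["R"])@np.array(X)+P["t"]); return q[:2]/q[2]
def outl(mask,near=None,r=40,minA=20):
    cs,_=cv2.findContours(mask.astype(np.uint8),cv2.RETR_EXTERNAL,cv2.CHAIN_APPROX_NONE); out=[]
    for c in cs:
        A=cv2.contourArea(c)
        if A<minA: continue
        m=cv2.moments(c); p=np.array([m['m10']/m['m00'],m['m01']/m['m00']])
        if near is None or np.hypot(*(p-near))<r: out.append((A,p,c))
    return sorted(out,key=lambda o:-o[0])
E
python3 - <<'E'
from h import *
im=cv2.imread('pics/top0.png'); hsv=cv2.cvtColor(im,cv2.COLOR_BGR2HSV); P=camera_params('top')
S={'yellow':((291,228),.024,'w'),'red':((117,206),.024,'w'),'blue':((315,157),.024,'w'),'green':((167,255),.024,'w'),'spacer':((224,226),.02,'s'),'collar':((364,257),.018,'c'),'orange':((405,208),.012,'o'),'bluest':((211,162),.012,'b')}
for n,(p,z,k) in S.items():
    H,Sa,V=[hsv[...,i].astype(int) for i in range(3)]
    if k=='w': m=(V<60)|(Sa>150)
    if k=='s': m=(V>190)&(Sa<40)
    if k in 'co': m=(H>8)&(H<28)&(Sa>110)
    if k=='b': m=(H>95)&(H<125)&(Sa>120)
    for A,c,ct in outl(m,p,15)[:1]:
        e=cv2.fitEllipse(ct); rc=cv2.minAreaRect(ct)
        print(n,A,c.round(1),np.round(e[0],1),np.round(e[1],1),'mid h',ray(P,*c,z/2 if k=='w' else z).round(4),'top',ray(P,*c,z).round(4), 'diam mm',np.array(e[1])*2.5, rc[1])
a=[cv2.resize(im[y-22:y+22,x-22:x+22],(180,180),interpolation=cv2.INTER_CUBIC) for x,y in [(291,228),(117,206),(315,157),(167,255),(224,226),(364,257),(405,208),(211,162)]]
cv2.imwrite('pics/crop0.png',np.vstack([np.hstack(a[:4]),np.hstack(a[4:])]))
E
```

```text
yellow 358.0 [290.3 227.8] [290.3 227.8] [21.2 21.6] mid h [ 0.4691 -0.0761  0.012 ] top [ 0.469  -0.0754  0.024 ] diam mm [53.07194233 54.02204514] (21.466251373291016, 21.913463592529297)
red 391.5 [116.8 206. ] [116.8 206. ] [21.  23.8] mid h [0.526  0.3822 0.012 ] top [0.5254 0.3778 0.024 ] diam mm [52.55159378 59.54059124] (20.0, 24.0)
blue 359.5 [314.5 157. ] [314.5 157. ] [21.  21.9] mid h [ 0.6568 -0.1417  0.012 ] top [ 0.6546 -0.1402  0.024 ] diam mm [52.54221916 54.7560215 ] (22.0, 21.0)
green 388.0 [167.  255.4] [167.  255.4] [21.3 23.2] mid h [0.3971 0.2459 0.012 ] top [0.3979 0.243  0.024 ] diam mm [53.34299564 58.039217  ] (21.0, 22.0)
spacer 92.5 [224.3 225.9] [224.3 225.9] [10.7 11.2] mid h [0.4739 0.0961 0.02  ] top [0.4739 0.0961 0.02  ] diam mm [26.74470663 27.99439907] (11.31370735168457, 10.60660171508789)
collar 200.5 [364.  257.3] [364.  257.3] [15.5 16.6] mid h [ 0.3936 -0.2654  0.018 ] top [ 0.3936 -0.2654  0.018 ] diam mm [38.72109413 41.56634808] (16.26345443725586, 15.55634880065918)
orange 904.0 [405.3 207.8] [405.3 207.8] [33.1 34.8] mid h [ 0.5217 -0.378   0.012 ] top [ 0.5217 -0.378   0.012 ] diam mm [82.82327652 87.02542305] (34.64822769165039, 33.23401641845703)
bluest 1036.0 [210.8 161.5] [210.7 161.5] [37.7 38.1] mid h [0.6448 0.1347 0.012 ] top [0.6448 0.1347 0.012 ] diam mm [94.32414055 95.24855614] (33.013179779052734, 33.32219314575195)
```

View pics/crop0.png

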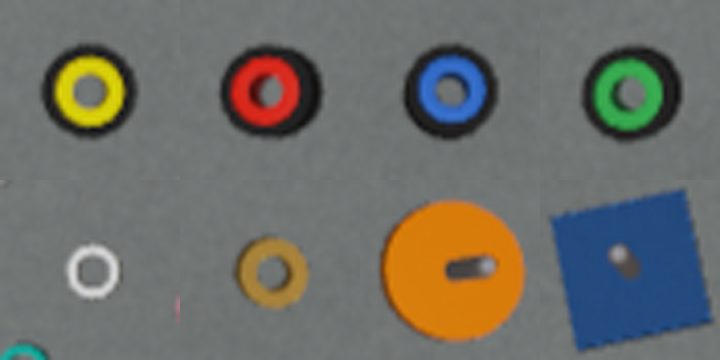

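The crops show the expected parts: yellow, red, blue and green hubs with black tyres, the white ring, the brass ring, and both stands. The measured points fit the sizes and reach. I'll do the blue wheel first.

```bash
cat > go.py <<'E'
import sys,numpy as np
from cell import get_obs
x,y,z,yaw=map(float,sys.argv[1:5]); o=get_obs(); p=o['tool_pos']; Y=np.radians(o['tool_rot'][2])
d=np.array([x,y,z])-p
tw=-((yaw-o['tool_rot'][2]+180)%360-180)
print('tx %.4f ty %.4f tz %.4f tw %.4f'%(d[0]*np.cos(Y)+d[1]*np.sin(Y),d[0]*np.sin(Y)-d[1]*np.cos(Y),-d[2],np.radians(tw)),'t',o['time_s'],p.round(4),o['tool_rot'].round(2))
E
python3 go.py .656 -.14 .20 90
```

```text
tx -0.6690 ty -0.6017 tz 0.0217 tw 1.2891 t 0.15 [0.1807 0.6239 0.2217] [-179.91    0.    163.86]
```

```bash
python3 -m handwheel '[[0.087,-0.669,-0.602,0.022,1.289],[0.087,-0.669,-0.602,0.022,1.289],[0.087,-0.669,-0.602,0.022,1.289],[0.087,-0.669,-0.602,0.022,1.289],[0.087,-0.669,-0.602,0.022,1.289],[0.087,-0.669,-0.602,0.022,1.289],[0.087,-0.669,-0.602,0.022,1.289],[0.087,-0.669,-0.602,0.022,1.289],[0.087,-0.669,-0.602,0.022,1.289],[0.087,-0.669,-0.602,0.022,1.289],[0.087,-0.669,-0.602,0.022,1.289],[0.087,-0.669,-0.602,0.022,1.289],[0.087,-0.669,-0.602,0.022,1.289],[0.087,-0.669,-0.602,0.022,1.289],[0.087,-0.669,-0.602,0.022,1.289],[0.087,-0.669,-0.602,0.022,1.289],[0.087,-0.669,-0.602,0.022,1.289],[0.087,-0.669,-0.602,0.022,1.289],[0.087,-0.669,-0.602,0.022,1.289],[0.087,-0.669,-0.602,0.022,1.289]]' 25
python3 - <<'E'
from h import *
P=camera_params('wrist');o=get_obs();im=read_camera('wrist');cv2.imwrite('pics/w1.png',im)
print(o['tool_pos'],o['tool_rot'],'C',-np.array(P['R']).T@P['t'],P['R'])
print(proj(P,[.655,-.141,.024]))
E
python3 go.py .656 -.141 .20 90
```

```text
time_s: 2.15
tool_pos: [0.6555, -0.1418, 0.1993]
tool_rot: [-179.9, 0.0, 89.8]
force: [0.4, 0.8, 0.5]
grip_width: 0.0869
[ 0.65549493 -0.14175786  0.19929688] [-1.79873214e+02  4.90491031e-02  8.98150534e+01] C [ 0.65565009 -0.0754924   0.36080647] [[ 0.99999397 -0.00269746 -0.00218578]
 [-0.00209115 -0.97051981  0.24101229]
 [-0.00277146 -0.24100626 -0.9705196 ]]
[256.94839339 175.38680224]
tx -0.0015 ty 0.0004 tz -0.0002 tw -0.0004 t 2.2 [ 0.6556 -0.1395  0.1998] [-1.7992e+02 -4.0000e-02  8.9980e+01]
```

View pics/w1.png

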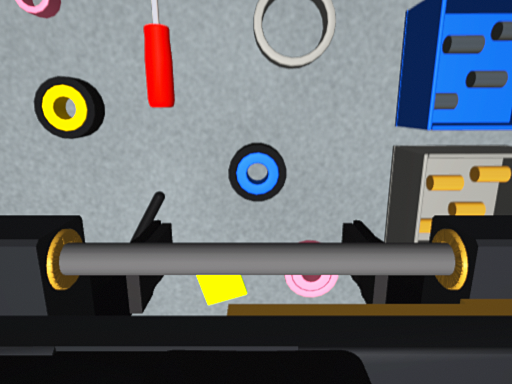

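The blue wheel is at (257,172) in the wrist view, near the predicted (257,175). I'll measure it precisely.

```bash
cat > wm.py <<'E'
from h import *
RG={'yellow':(22,35),'red':(0,6),'blue':(98,120),'green':(50,75),'orange':(9,20),'brass':(9,26)}
def hub(im,P,col,z,near=None,r=60,smin=130):
    hsv=cv2.cvtColor(im,cv2.COLOR_BGR2HSV).astype(int); a,b=RG[col]
    m=(hsv[...,0]>=a)&(hsv[...,0]<=b)&(hsv[...,1]>smin)&(hsv[...,2]>70)
    return [(A,p.round(1),np.round(cv2.fitEllipse(c)[0],1),np.round(cv2.fitEllipse(c)[1],1),ray(P,*cv2.fitEllipse(c)[0],z).round(4)) for A,p,c in outl(m,near,r,100)]
E
python3 - <<'E'
from wm import *
P=camera_params('wrist');im=cv2.imread('pics/w1.png')
print(hub(im,P,'blue',.024,(257,172)))
print(hub(im,P,'yellow',.024,(65,107)))
hsv=cv2.cvtColor(im,cv2.COLOR_BGR2HSV);m=hsv[...,2]<70
for A,p,c in outl(m,(257,172),20): print(A,p,cv2.fitEllipse(c),ray(P,*p,.012),ray(P,*p,.024))
E
```

```text
[(1416.0, array([257.1, 173.1]), array([257.1, 173.1]), array([42.4, 42.5]), array([ 0.6554, -0.1363,  0.024 ]))]
[(1637.5, array([ 64.1, 107.4]), array([ 64.1, 107.4]), array([42.6, 49.1]), array([ 0.468 , -0.0715,  0.024 ]))]
2519.5 [257.04875306 171.79731428] ((257.0487365722656, 171.78196716308594), (56.17463302612305, 57.163795471191406), 179.40170288085938) [ 0.6553934  -0.13715099  0.012     ] [ 0.6553965  -0.13496747  0.024     ]
```

```bash
python3 - <<'E'
from wm import *
P=camera_params('wrist');o=get_obs();im=read_camera('wrist')
print(o['tool_pos'],hub(im,P,'blue',.024,(257,172)))
hsv=cv2.cvtColor(im,cv2.COLOR_BGR2HSV);m=hsv[...,2]<70
for A,p,c in outl(m,(257,172),20): print(A,p,cv2.fitEllipse(c),ray(P,*p,.012),ray(P,*p,.024))
E
```

```text
[ 0.65564644 -0.13954492  0.19976797] [(1394.0, array([256.8, 175.6]), array([256.8, 175.6]), array([41.9, 42.4]), array([ 0.6552, -0.1389,  0.024 ]))]
2518.0 [256.81235107 174.30718824] ((256.8172912597656, 174.31124877929688), (56.07403564453125, 57.23544692993164), 177.76541137695312) [ 0.65514523 -0.13983429  0.012     ] [ 0.65515686 -0.13755861  0.024     ]
```

```bash
python3 -m handwheel '[[0.087,0,0,0.05,0],[0.087,0,0,0.1,0],[0.087,0,0,0.14,0],[0.087,0,0,0.17,0],[0.087,0,0,0.185,0],[0.087,0,0,0.194,0],[0.087,0,0,0.196,0],[0.087,0,0,0.196,0],[0.087,0,0,0.196,0],[0.05,0,0,0.196,0],[0.05,0,0,0.196,0],[0.05,0,0,0.196,0],[0.05,0,0,0.196,0],[0.05,0,0,0.196,0],[0.05,0,0,0.196,0],[0.05,0,0,0.196,0]]' 25
```

```text
time_s: 3.85
tool_pos: [0.656, -0.1399, 0.0047]
tool_rot: [180.0, -0.0, 90.0]
force: [-0.8, 0.7, 1.1]
grip_width: 0.0596
```

```bash
python3 -m handwheel '[[0.05,0,0,-0.04,0],[0.05,0,0,-0.09,0],[0.05,0,0,-0.14,0],[0.05,0,0,-0.17,0],[0.05,0.04,-0.005,-0.18,0],[0.05,0.08,-0.01,-0.18,0],[0.05,0.12,-0.01,-0.18,0],[0.05,0.16,-0.01,-0.18,0],[0.05,0.19,-0.01,-0.18,0],[0.05,0.2,-0.01,-0.18,0],[0.05,0.2,-0.01,-0.18,0],[0.05,0.2,-0.01,-0.18,0],[0.05,0.2,-0.01,-0.18,0]]'
python3 - <<'E'
from wm import *
P=camera_params('wrist');o=get_obs();im=read_camera('wrist');cv2.imwrite('pics/w2.png',im)
print(o['tool_pos'],o['grip_width'],proj(P,[.645,.135,.012]),proj(P,[.645,.135,.07]))
E
```

```text
time_s: 5.15
tool_pos: [0.6461, 0.057, 0.1847]
tool_rot: [180.0, 0.1, 89.8]
force: [0.8, -0.0, -1.3]
grip_width: 0.0594
[0.64607993 0.05696119 0.18468774] 0.05936071999376858 [255.63369443  96.15828867] [255.42993685  93.46660451]
```

View pics/w2.png

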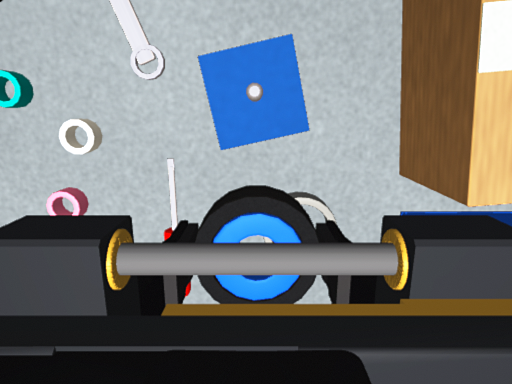

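The view shows the axle tip at (254,91) and the wheel held level at (257,255).

```bash
cat > tip.py <<'E'
from wm import *
def tip(u,v,name):
    P=camera_params('wrist');o=get_obs();im=read_camera('wrist');cv2.imwrite(f'pics/{name}.png',im)
    hsv=cv2.cvtColor(im,cv2.COLOR_BGR2HSV).astype(int)
    w=np.zeros(im.shape[:2],bool); w[v-25:v+26,u-25:u+26]=1
    for A,p,c in outl((hsv[...,1]<110)&w,(u,v),12,10): print('tip',A,p.round(1),cv2.boundingRect(c),ray(P,*p,.07).round(4))
    b=outl((hsv[...,1]>150),(u,v),30,2000)
    for A,p,c in b[:1]:
        hull=cv2.convexHull(c);m=cv2.moments(hull);q=(m['m10']/m['m00'],m['m01']/m['m00']);print('base',A,np.round(q,1),ray(P,*q,.012).round(4),cv2.minAreaRect(c)[1])
    print(o['tool_pos'].round(4),o['tool_rot'].round(2),o['grip_width'],o['time_s'],o['force'].round(1))
E
python3 - <<'E'
from tip import *
tip(254,91,'w3')
E
```

```text
tip 222.0 [254.2  91.9] (246, 83, 17, 19) [0.6441 0.1365 0.07  ]
base 8882.5 [254.5  92. ] [0.6439 0.1391 0.012 ] (97.40177917480469, 96.53404998779297)
[0.6461 0.0572 0.1847] [1.7998e+02 6.0000e-02 8.9790e+01] 0.05956772250718127 5.2 [ 0.1 -0.  -1.9]
```

```bash
python3 -m handwheel '[[0.05,0.04,-0.002,0,0],[0.05,0.07,-0.002,0.02,0],[0.05,0.079,-0.002,0.05,0],[0.05,0.079,-0.002,0.08,0],[0.05,0.079,-0.002,0.085,0],[0.05,0.079,-0.002,0.085,0],[0.05,0.079,-0.002,0.085,0],[0.05,0.079,-0.002,0.085,0]]'
python3 go.py .644 .1365 .06 90; python3 - <<'E'
from h import *
cv2.imwrite('pics/w4.png',read_camera('wrist'));s=read_camera('scene');cv2.imwrite('pics/s4.png',cv2.resize(s[190:290,220:370],(750,500),interpolation=cv2.INTER_CUBIC))
E
```

```text
time_s: 6.05
tool_pos: [0.6455, 0.1385, 0.1018]
tool_rot: [179.8, -0.1, 89.9]
force: [-0.1, -0.3, -0.8]
grip_width: 0.0594
tx -0.0020 ty -0.0015 tz 0.0418 tw -0.0012 t 6.05 [0.6455 0.1385 0.1018] [ 1.7981e+02 -5.0000e-02  8.9930e+01]
```

View pics/w4.png

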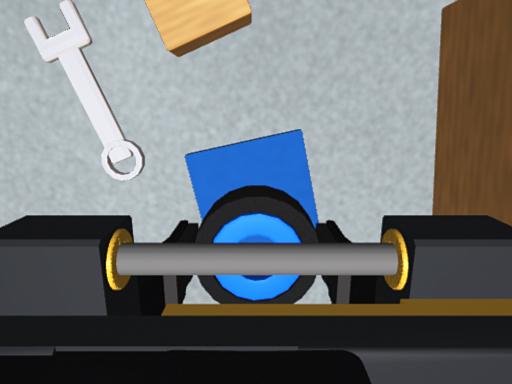

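View pics/s4.png

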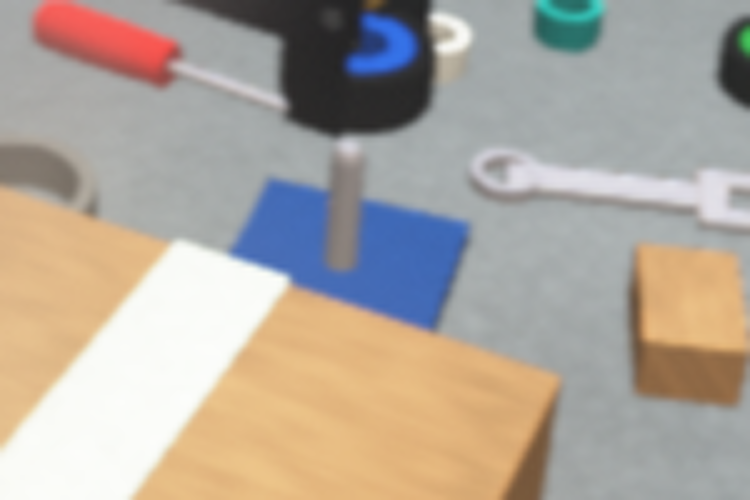

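Both views show the wheel held above the axle, with the base projecting evenly around it. Next I'll read the settled pose, then descend.

```bash
python3 go.py .644 .1365 .06 90
```

```text
tx -0.0024 ty -0.0010 tz 0.0413 tw -0.0006 t 6.15 [0.645  0.1389 0.1013] [ 1.7986e+02 -6.0000e-02  8.9970e+01]
```

```bash
python3 -m handwheel '[[0.05,-0.0022,-0.001,0,0],[0.05,-0.0022,-0.001,0.01,0],[0.05,-0.0022,-0.001,0.02,0],[0.05,-0.0022,-0.001,0.03,0],[0.05,-0.0022,-0.001,0.04,0],[0.05,-0.0022,-0.001,0.045,0],[0.05,-0.0022,-0.001,0.045,0]]'
python3 go.py .644 .1365 .017 90
```

```text
time_s: 6.85
tool_pos: [0.6421, 0.1368, 0.0531]
tool_rot: [-179.9, 0.0, 90.0]
force: [0.6, 0.1, -1.1]
grip_width: 0.0597
tx -0.0003 ty 0.0019 tz 0.0361 tw 0.0001 t 6.85 [0.6421 0.1368 0.0531] [-1.7988e+02  4.0000e-02  9.0000e+01]
```

The wheel is threaded: its underside is at about 48 mm, below the 70 mm tip, with no force. I'll go on down.

```bash
python3 -m handwheel '[[0.05,0,0.001,0.01,0],[0.05,0,0.001,0.02,0],[0.05,0,0.001,0.03,0],[0.05,0,0.001,0.035,0],[0.05,0,0.001,0.0355,0],[0.05,0,0.001,0.0355,0]]'
python3 go.py .644 .1365 .017 90
```

```text
time_s: 7.45
tool_pos: [0.644, 0.1369, 0.019]
tool_rot: [-180.0, 0.0, 90.0]
force: [-0.1, 0.3, -0.9]
grip_width: 0.0597
tx -0.0004 ty -0.0000 tz 0.0020 tw -0.0000 t 7.45 [0.644  0.1369 0.019 ] [-180.    0.   90.]
```

```bash
python3 -m handwheel '[[0.05,0,0,0.0015,0],[0.05,0,0,0.0015,0],[0.087,0,0,0.0015,0],[0.087,0,0,0.0015,0],[0.087,0,0,0.0015,0],[0.087,0,0,0.0015,0],[0.087,0,0,-0.03,0],[0.087,0,0,-0.08,0],[0.087,0,0,-0.13,0],[0.087,-0.06,0,-0.16,0],[0.087,-0.06,0,-0.16,0],[0.087,-0.06,0,-0.16,0],[0.087,-0.06,0,-0.16,0]]'
python3 go.py .394 -.266 .18 90
python3 - <<'E'
from h import *
P=camera_params('wrist');cv2.imwrite('pics/w5.png',read_camera('wrist'));print(proj(P,[.644,.137,.07]))
E
```

```text
time_s: 8.75
tool_pos: [0.6434, 0.0773, 0.1781]
tool_rot: [-179.9, -0.1, 90.0]
force: [-0.2, 1.8, -0.7]
grip_width: 0.0868
tx -0.3435 ty -0.2491 tz -0.0019 tw -0.0009 t 8.75 [0.6434 0.0773 0.1781] [-1.7992e+02 -5.0000e-02  8.9950e+01]
[258.03259848 117.8279204 ]
```

View pics/w5.png

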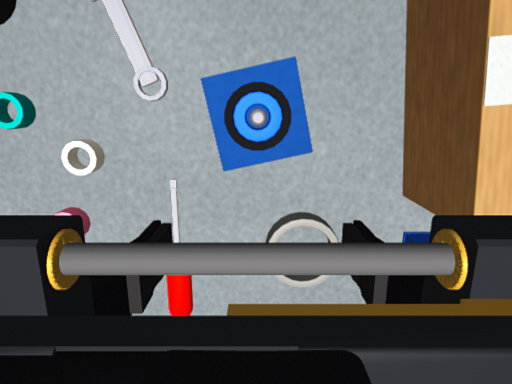

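The blue wheel sits flat and centred, with the axle tip at (258,117). The collar is next.

```bash
python3 -m handwheel '[[0.087,-0.3435,-0.249,0,0],[0.087,-0.3435,-0.249,0,0],[0.087,-0.3435,-0.249,0,0],[0.087,-0.3435,-0.249,0,0],[0.087,-0.3435,-0.249,0,0],[0.087,-0.3435,-0.249,0,0],[0.087,-0.3435,-0.249,0,0],[0.087,-0.3435,-0.249,0,0],[0.087,-0.3435,-0.249,0,0],[0.087,-0.3435,-0.249,0,0],[0.087,-0.3435,-0.249,0,0],[0.087,-0.3435,-0.249,0,0],[0.087,-0.3435,-0.249,0,0]]'
python3 - <<'E'
from wm import *
P=camera_params('wrist');o=get_obs();im=read_camera('wrist');cv2.imwrite('pics/w6.png',im)
print(o['tool_pos'],proj(P,[.394,-.266,.018]))
print(hub(im,P,'brass',.018,proj(P,[.394,-.266,.018]),25,90))
print(get_obs()['tool_pos'])
E
```

```text
time_s: 10.1
tool_pos: [0.396, -0.265, 0.1787]
tool_rot: [-180.0, 0.0, 90.2]
force: [-0.3, 0.5, -0.3]
grip_width: 0.087
[ 0.39602167 -0.26496537  0.17870679] [255.15362129 180.11407749]
[(1491.0, array([253. , 177.9]), array([253. , 177.9]), array([43.2, 44. ]), array([ 0.3919, -0.2638,  0.018 ]))]
[ 0.3958738  -0.26524386  0.17876536]
```

View pics/w6.png

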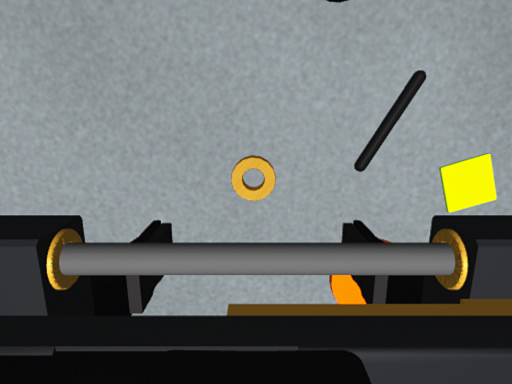

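The brass collar is at (253,178), 4 mm off the tool in x. I'll descend and grip.

```bash
python3 -m handwheel '[[0.087,0.0005,-0.0035,0.04,0],[0.087,0.0005,-0.0035,0.09,0],[0.087,0.0005,-0.0035,0.13,0],[0.087,0.0005,-0.0035,0.155,0],[0.087,0.0005,-0.0035,0.17,0],[0.087,0.0005,-0.0035,0.174,0],[0.087,0.0005,-0.0035,0.1745,0],[0.087,0.0005,-0.0035,0.1745,0],[0.036,0.0005,-0.0035,0.1745,0],[0.036,0.0005,-0.0035,0.1745,0],[0.036,0.0005,-0.0035,0.1745,0],[0.036,0.0005,-0.0035,0.1745,0],[0.036,0.0005,-0.0035,0.1745,0],[0.036,0.0005,-0.0035,0.1745,0],[0.036,0.0005,-0.0035,0.1745,0],[0.036,0.0005,-0.0035,0.1745,0],[0.036,0.0005,-0.0035,0.1745,0]]'
python3 go.py .644 .075 .18 90
```

```text
time_s: 11.85
tool_pos: [0.3916, -0.2661, 0.0046]
tool_rot: [180.0, -0.0, 90.0]
force: [0.2, -0.7, 0.7]
grip_width: 0.043
tx 0.3411 ty 0.2524 tz -0.1754 tw 0.0001 t 11.85 [ 0.3916 -0.2661  0.0046] [179.99  -0.    90.  ]
```

```bash
python3 -m handwheel '[[0.036,0,0,-0.04,0],[0.036,0,0,-0.09,0],[0.036,0,0,-0.13,0],[0.036,0,0,-0.17,0],[0.036,0.341,0.252,-0.18,0],[0.036,0.341,0.252,-0.18,0],[0.036,0.341,0.252,-0.18,0],[0.036,0.341,0.252,-0.18,0],[0.036,0.341,0.252,-0.18,0],[0.036,0.341,0.252,-0.18,0],[0.036,0.341,0.252,-0.18,0],[0.036,0.341,0.252,-0.18,0],[0.036,0.341,0.252,-0.18,0],[0.036,0.341,0.252,-0.18,0],[0.036,0.341,0.252,-0.18,0],[0.036,0.341,0.252,-0.18,0],[0.036,0.341,0.252,-0.18,0]]'
python3 - <<'E'
from tip import *
P=camera_params('wrist');u,v=proj(P,[.644,.137,.07]).astype(int);print(u,v);tip(u,v,'w7')
E
```

```text
time_s: 13.55
tool_pos: [0.643, 0.073, 0.1848]
tool_rot: [180.0, -0.0, 89.9]
force: [-0.1, -0.2, -0.2]
grip_width: 0.0426
258 112
tip 200.0 [258.1 111.9] (250, 104, 17, 17) [0.6439 0.1372 0.07  ]
base 8563.0 [257.9 109.3] [0.644  0.1391 0.012 ] (95.2300033569336, 95.10981750488281)
[0.643  0.073  0.1848] [ 1.800e+02 -1.000e-02  8.985e+01] 0.04264998645376695 13.55 [-0.1 -0.2 -0.2]
```

View pics/w7.png

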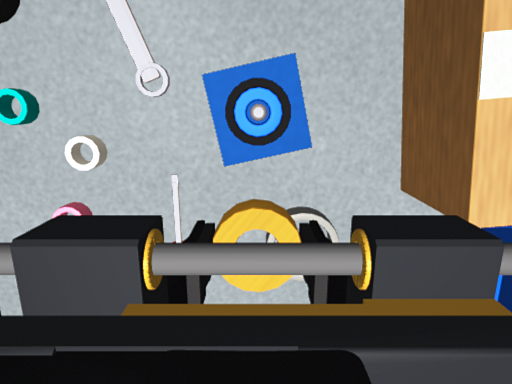

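```bash
python3 -m handwheel '[[0.036,0.04,0.001,0.01,0],[0.036,0.063,0.001,0.04,0],[0.036,0.063,0.001,0.07,0],[0.036,0.063,0.001,0.08,0],[0.036,0.063,0.001,0.085,0],[0.036,0.063,0.001,0.085,0],[0.036,0.063,0.001,0.085,0],[0.036,0.063,0.001,0.085,0]]'
python3 go.py .644 .136 .04 90; python3 - <<'E'
from h import *
P=camera_params('wrist');im=read_camera('wrist');cv2.imwrite('pics/w8.png',im)
s=read_camera('scene');cv2.imwrite('pics/s8.png',cv2.resize(s[190:290,220:370],(750,500),interpolation=cv2.INTER_CUBIC))
E
python3 go.py .644 .136 .04 90
```

```text
time_s: 14.4
tool_pos: [0.6456, 0.1374, 0.1013]
tool_rot: [179.9, -0.0, 89.9]
force: [0.2, 0.1, -0.7]
grip_width: 0.0427
tx -0.0014 ty -0.0016 tz 0.0613 tw -0.0010 t 14.4 [0.6456 0.1374 0.1013] [ 1.7985e+02 -5.0000e-02  8.9940e+01]
tx -0.0017 ty -0.0012 tz 0.0607 tw -0.0004 t 14.5 [0.6452 0.1377 0.1007] [ 1.799e+02 -4.000e-02  8.998e+01]
```

View pics/w8.png

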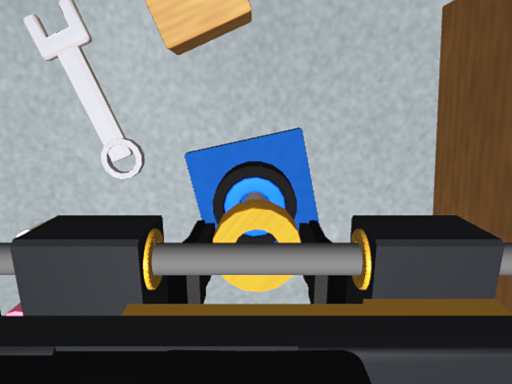

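View pics/s8.png

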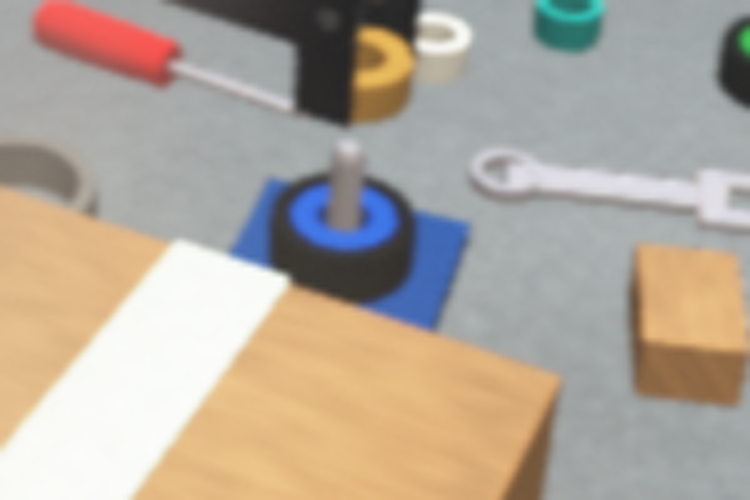

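The collar hangs over the axle. I'll descend in stages.

```bash
python3 -m handwheel '[[0.036,-0.0015,-0.001,0.0,0],[0.036,-0.0015,-0.001,0.01,0],[0.036,-0.0015,-0.001,0.02,0],[0.036,-0.0015,-0.001,0.03,0],[0.036,-0.0015,-0.001,0.037,0],[0.036,-0.0015,-0.001,0.037,0],[0.036,-0.0015,-0.001,0.037,0]]'
python3 go.py .644 .136 .0425 90
```

```text
time_s: 15.2
tool_pos: [0.6435, 0.1363, 0.0623]
tool_rot: [-180.0, 0.0, 90.0]
force: [0.0, -0.5, -0.2]
grip_width: 0.0427
tx -0.0003 ty 0.0005 tz 0.0198 tw -0.0000 t 15.2 [0.6435 0.1363 0.0623] [-1.7998e+02  2.0000e-02  9.0000e+01]
```

```bash
python3 -m handwheel '[[0.036,0,0,0.008,0],[0.036,0,0,0.015,0],[0.036,0,0,0.02,0],[0.036,0,0,0.0205,0],[0.036,0,0,0.0205,0],[0.036,0,0,0.0205,0]]'
python3 go.py .644 .136 .0405 90
```

```text
time_s: 15.8
tool_pos: [0.6437, 0.1364, 0.0423]
tool_rot: [180.0, -0.0, 90.0]
force: [0.8, -0.6, -0.1]
grip_width: 0.0425
tx -0.0004 ty 0.0003 tz 0.0018 tw -0.0000 t 15.8 [0.6437 0.1364 0.0423] [ 1.7997e+02 -1.0000e-02  9.0000e+01]
```

```bash
python3 -m handwheel '[[0.036,0,0,0.0013,0],[0.036,0,0,0.0013,0],[0.08,0,0,0.0013,0],[0.08,0,0,0.0013,0],[0.08,0,0,0.0013,0],[0.08,0,0,0.0013,0],[0.08,0,0,-0.03,0],[0.08,0,0,-0.08,0],[0.08,0,0,-0.13,0],[0.08,-0.06,0,-0.14,0],[0.08,-0.06,0,-0.14,0],[0.08,-0.06,0,-0.14,0],[0.08,-0.06,0,-0.14,0]]'
python3 go.py .469 -.075 .18 90
python3 - <<'E'
from h import *
P=camera_params('wrist');cv2.imwrite('pics/w9.png',read_camera('wrist'));print(proj(P,[.644,.137,.07]))
s=read_camera('scene');cv2.imwrite('pics/s9.png',cv2.resize(s[190:290,220:370],(750,500),interpolation=cv2.INTER_CUBIC))
E
```

```text
time_s: 17.1
tool_pos: [0.6431, 0.077, 0.1813]
tool_rot: [-179.9, -0.1, 90.0]
force: [0.5, 1.5, -0.4]
grip_width: 0.0802
tx -0.1521 ty -0.1740 tz 0.0013 tw -0.0004 t 17.1 [0.6431 0.077  0.1813] [-1.7994e+02 -5.0000e-02  8.9980e+01]
[258.5383161 117.3523084]
```

View pics/w9.png

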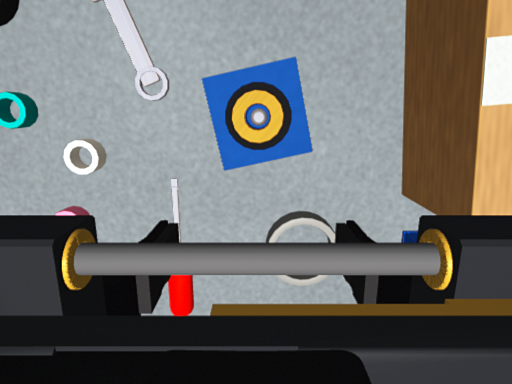

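View pics/s9.png

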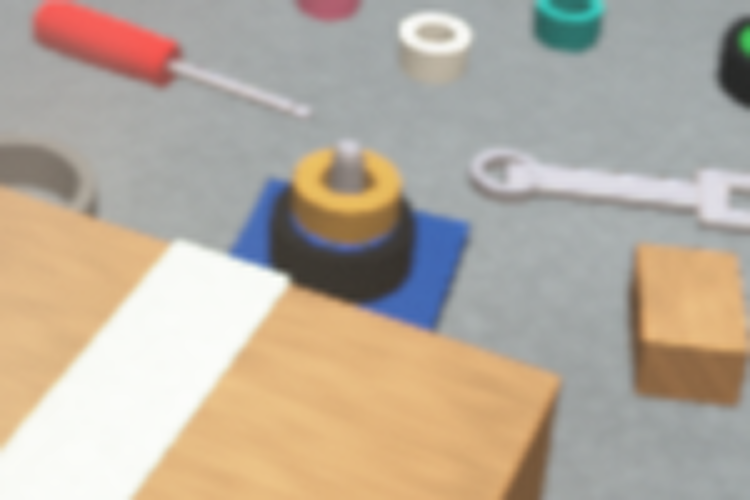

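The blue set is complete: the collar is flat and concentric at (258,117). The yellow wheel is next.

```bash
python3 -m handwheel '[[0.087,-0.152,-0.174,0,0],[0.087,-0.152,-0.174,0,0],[0.087,-0.152,-0.174,0,0],[0.087,-0.152,-0.174,0,0],[0.087,-0.152,-0.174,0,0],[0.087,-0.152,-0.174,0,0],[0.087,-0.152,-0.174,0,0],[0.087,-0.152,-0.174,0,0],[0.087,-0.152,-0.174,0,0],[0.087,-0.152,-0.174,0,0]]'
python3 - <<'E'
from wm import *
P=camera_params('wrist');o=get_obs();im=read_camera('wrist');cv2.imwrite('pics/w10.png',im)
q=proj(P,[.469,-.075,.024]);print(o['tool_pos'],q)
print(hub(im,P,'yellow',.024,q,25))
print(get_obs()['tool_pos'])
E
```

```text
time_s: 18.2
tool_pos: [0.4701, -0.0749, 0.1819]
tool_rot: [-180.0, 0.1, 90.1]
force: [0.2, -0.5, -0.4]
grip_width: 0.0869
[ 0.47005179 -0.07485059  0.18186629] [256.08157228 179.66723459]
[(1551.5, array([254.4, 178.2]), array([254.4, 178.2]), array([44.1, 44.8]), array([ 0.4674, -0.0735,  0.024 ]))]
[ 0.46991236 -0.07507749  0.18185589]
```

View pics/w10.png

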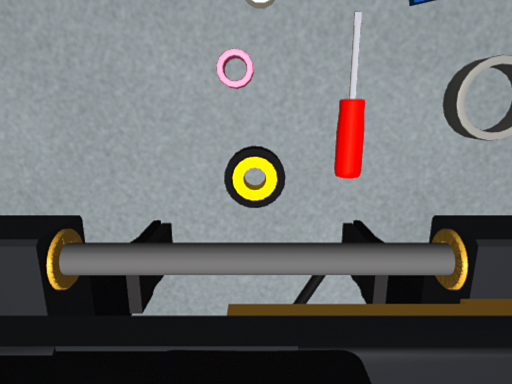

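The yellow wheel is at (254,178), within 2 mm of the tool axis.

```bash
python3 -m handwheel '[[0.087,0.001,-0.002,0.04,0],[0.087,0.001,-0.002,0.09,0],[0.087,0.001,-0.002,0.13,0],[0.087,0.001,-0.002,0.16,0],[0.087,0.001,-0.002,0.173,0],[0.087,0.001,-0.002,0.177,0],[0.087,0.001,-0.002,0.1775,0],[0.087,0.001,-0.002,0.1775,0],[0.05,0.001,-0.002,0.1775,0],[0.05,0.001,-0.002,0.1775,0],[0.05,0.001,-0.002,0.1775,0],[0.05,0.001,-0.002,0.1775,0],[0.05,0.001,-0.002,0.1775,0],[0.05,0.001,-0.002,0.1775,0],[0.05,0.001,-0.002,0.1775,0]]'
python3 go.py .522 -.44 .18 90
```

```text
time_s: 19.75
tool_pos: [0.4677, -0.0745, 0.0048]
tool_rot: [180.0, -0.0, 90.0]
force: [-0.8, 0.6, 3.5]
grip_width: 0.0597
tx -0.3655 ty 0.0543 tz -0.1752 tw -0.0000 t 19.75 [ 0.4677 -0.0745  0.0048] [ 1.7998e+02 -2.0000e-02  9.0000e+01]
```

```bash
python3 -m handwheel '[[0.05,0,0,-0.04,0],[0.05,0,0,-0.09,0],[0.05,0,0,-0.13,0],[0.05,0,0,-0.17,0],[0.05,-0.36,0.054,-0.18,0],[0.05,-0.36,0.054,-0.18,0],[0.05,-0.36,0.054,-0.18,0],[0.05,-0.36,0.054,-0.18,0],[0.05,-0.36,0.054,-0.18,0],[0.05,-0.36,0.054,-0.18,0],[0.05,-0.36,0.054,-0.18,0],[0.05,-0.36,0.054,-0.18,0],[0.05,-0.36,0.054,-0.18,0],[0.05,-0.36,0.054,-0.18,0],[0.05,-0.36,0.054,-0.18,0],[0.05,-0.36,0.054,-0.18,0]]'
python3 - <<'E'
from tip import *
P=camera_params('wrist');u,v=proj(P,[.522,-.378,.07]).astype(int);print(u,v);tip(u,v,'w11')
E
```

```text
time_s: 21.35
tool_pos: [0.5224, -0.4326, 0.1846]
tool_rot: [180.0, -0.1, 90.2]
force: [0.8, 0.4, -1.2]
grip_width: 0.0601
256 124
tip 179.0 [255.1 122.9] (248, 115, 15, 17) [ 0.5207 -0.377   0.07  ]
base 6625.5 [255.3 119.5] [ 0.5207 -0.3758  0.012 ] (93.0, 91.0)
[ 0.5224 -0.4326  0.1846] [ 1.7996e+02 -8.0000e-02  9.0150e+01] 0.06009250641875841 21.35 [ 0.8  0.4 -1.2]
```

View pics/w11.png

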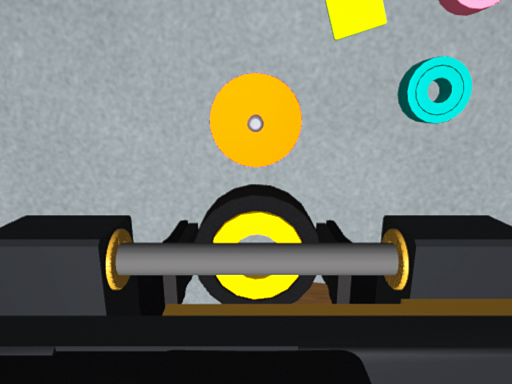

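The axle tip is at (255,123), giving (0.5207, -0.377). I'll move over it.

```bash
python3 -m handwheel '[[0.05,0.04,-0.0015,0.01,0],[0.05,0.055,-0.0015,0.04,0],[0.05,0.055,-0.0015,0.07,0],[0.05,0.055,-0.0015,0.08,0],[0.05,0.055,-0.0015,0.085,0],[0.05,0.055,-0.0015,0.085,0],[0.05,0.055,-0.0015,0.085,0],[0.05,0.055,-0.0015,0.085,0],[0.05,0.055,-0.0015,0.085,0]]'
python3 go.py .5207 -.3775 .04 90; python3 - <<'E'
from h import *
s=read_camera('scene');cv2.imwrite('pics/s12.png',cv2.resize(s[110:190,90:210],(750,500),interpolation=cv2.INTER_CUBIC))
E
```

```text
time_s: 22.3
tool_pos: [0.5204, -0.3803, 0.1005]
tool_rot: [179.9, 0.0, 90.0]
force: [-0.6, 0.7, -2.7]
grip_width: 0.0597
tx 0.0028 ty 0.0003 tz 0.0605 tw -0.0004 t 22.3 [ 0.5204 -0.3803  0.1005] [1.7992e+02 4.0000e-02 8.9980e+01]
```

View pics/s12.png

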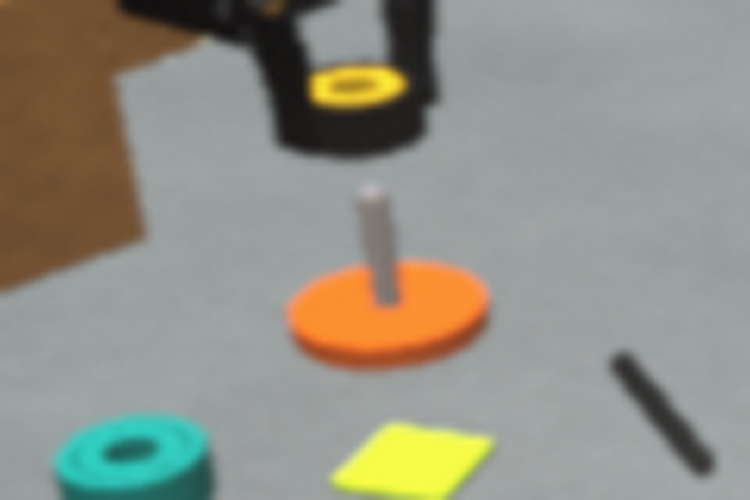

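The wheel is over the axle, with 2–3 mm of y correction to make.

```bash
python3 -m handwheel '[[0.05,0.0025,0.0003,0,0],[0.05,0.0025,0.0003,0.005,0],[0.05,0.0025,0.0003,0.015,0],[0.05,0.0025,0.0003,0.025,0],[0.05,0.0025,0.0003,0.035,0],[0.05,0.0025,0.0003,0.045,0],[0.05,0.0025,0.0003,0.045,0],[0.05,0.0025,0.0003,0.045,0]]'
python3 go.py .5207 -.3775 .0185 90
```

```text
time_s: 23.15
tool_pos: [0.5201, -0.3771, 0.0542]
tool_rot: [-180.0, -0.0, 90.0]
force: [-0.4, 1.1, -1.6]
grip_width: 0.06
tx -0.0004 ty 0.0006 tz 0.0357 tw -0.0002 t 23.15 [ 0.5201 -0.3771  0.0542] [-1.7996e+02 -1.0000e-02  8.9990e+01]
```

```bash
python3 -m handwheel '[[0.05,0,0.0005,0.01,0],[0.05,0,0.0005,0.02,0],[0.05,0,0.0005,0.03,0],[0.05,0,0.0005,0.035,0],[0.05,0,0.0005,0.036,0],[0.05,0,0.0005,0.036,0],[0.05,0,0.0005,0.036,0]]'
python3 go.py .5207 -.3775 .017 90
```

```text
time_s: 23.85
tool_pos: [0.521, -0.3774, 0.0189]
tool_rot: [180.0, 0.0, 90.0]
force: [-0.2, -0.4, -1.1]
grip_width: 0.0597
tx -0.0001 ty -0.0003 tz 0.0019 tw -0.0001 t 23.85 [ 0.521  -0.3774  0.0189] [1.7997e+02 2.0000e-02 8.9990e+01]
```

```bash
python3 -m handwheel '[[0.05,0,0,0.0015,0],[0.05,0,0,0.0015,0],[0.087,0,0,0.0015,0],[0.087,0,0,0.0015,0],[0.087,0,0,0.0015,0],[0.087,0,0,0.0015,0],[0.087,0,0,-0.03,0],[0.087,0,0,-0.08,0],[0.087,0,0,-0.13,0],[0.087,-0.055,0,-0.16,0],[0.087,-0.055,0,-0.16,0],[0.087,-0.055,0,-0.16,0],[0.087,-0.055,0,-0.16,0]]'
python3 go.py .474 .096 .18 90
python3 - <<'E'
from tip import *
P=camera_params('wrist');u,v=proj(P,[.5207,-.377,.07]).astype(int);print(u,v);tip(u,v,'w13')
E
```

```text
time_s: 25.15
tool_pos: [0.5203, -0.4314, 0.1773]
tool_rot: [-179.9, -0.1, 90.0]
force: [1.3, 0.3, -0.8]
grip_width: 0.0869
tx 0.5274 ty -0.0467 tz -0.0027 tw -0.0007 t 25.15 [ 0.5203 -0.4314  0.1773] [-1.7993e+02 -1.1000e-01  8.9960e+01]
257 124
tip 197.0 [257.6 124.6] (250, 116, 16, 18) [ 0.5206 -0.3767  0.07  ]
base 6912.5 [257.6 120.7] [ 0.5206 -0.3755  0.012 ] (95.0, 93.0)
[ 0.5203 -0.4314  0.1773] [-1.7993e+02 -1.1000e-01  8.9960e+01] 0.0868868457556765 25.15 [ 1.3  0.3 -0.8]
```

View pics/w13.png

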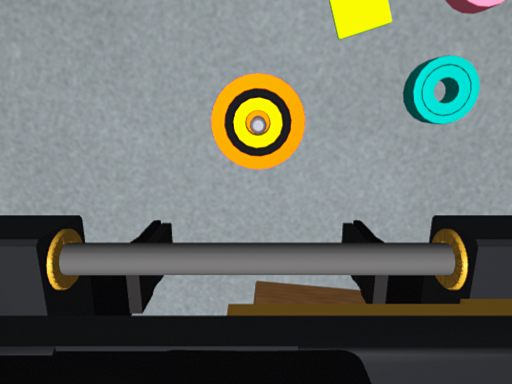

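The yellow wheel is seated and concentric at (257,123). The white spacer is next.

```bash
python3 -m handwheel '[[0.087,0.527,-0.047,0,0],[0.087,0.527,-0.047,0,0],[0.087,0.527,-0.047,0,0],[0.087,0.527,-0.047,0,0],[0.087,0.527,-0.047,0,0],[0.087,0.527,-0.047,0,0],[0.087,0.527,-0.047,0,0],[0.087,0.527,-0.047,0,0],[0.087,0.527,-0.047,0,0],[0.087,0.527,-0.047,0,0],[0.087,0.527,-0.047,0,0],[0.087,0.527,-0.047,0,0],[0.087,0.527,-0.047,0,0],[0.087,0.527,-0.047,0,0],[0.087,0.527,-0.047,0,0]]'
python3 - <<'E'
from wm import *
P=camera_params('wrist');o=get_obs();im=read_camera('wrist');cv2.imwrite('pics/w14.png',im)
q=proj(P,[.474,.096,.02]);print(o['tool_pos'],q)
hsv=cv2.cvtColor(im,cv2.COLOR_BGR2HSV).astype(int)
for t in (190,215,230):
  for A,p,c in outl((hsv[...,2]>t)&(hsv[...,1]<40),q,25,100): print(t,A,p,cv2.fitEllipse(c),ray(P,*cv2.fitEllipse(c)[0],.02))
print(get_obs()['tool_pos'])
E
```

```text
time_s: 26.7
tool_pos: [0.4737, 0.0935, 0.1783]
tool_rot: [-180.0, 0.0, 89.9]
force: [-0.0, -0.2, -0.3]
grip_width: 0.0868
[0.47371863 0.09353649 0.1783237 ] [257.42047116 177.06466594]
190 886.0 [255.59085779 174.55079007] ((255.58778381347656, 174.5523223876953), (33.32366943359375, 33.9161376953125), 124.95805358886719) [0.47223428 0.09847265 0.02      ]
215 856.0 [255.43866822 174.42172897] ((255.44021606445312, 174.42483520507812), (32.86602020263672, 33.27102279663086), 136.00672912597656) [0.47209219 0.09859797 0.02      ]
230 849.0 [255.49352179 174.48802513] ((255.4924774169922, 174.48155212402344), (32.82579803466797, 33.03677749633789), 127.72039794921875) [0.47214248 0.09854224 0.02      ]
[0.47382319 0.0936084  0.17842224]
```

View pics/w14.png

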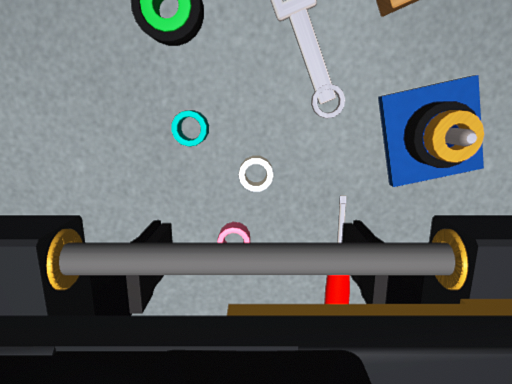

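Three spacer shapes are visible: white (255,174), turquoise (190,128) and pink (234,236). The white one is meant, at (0.472, 0.0985). I'll use a smaller opening to stay clear of its neighbours.

```bash
python3 -m handwheel '[[0.06,0.0045,-0.0017,0.03,0],[0.06,0.0045,-0.0017,0.07,0],[0.06,0.0045,-0.0017,0.11,0],[0.06,0.0045,-0.0017,0.145,0],[0.06,0.0045,-0.0017,0.165,0],[0.06,0.0045,-0.0017,0.173,0],[0.06,0.0045,-0.0017,0.174,0],[0.06,0.0045,-0.0017,0.174,0],[0.025,0.0045,-0.0017,0.174,0],[0.025,0.0045,-0.0017,0.174,0],[0.025,0.0045,-0.0017,0.174,0],[0.025,0.0045,-0.0017,0.174,0],[0.025,0.0045,-0.0017,0.174,0],[0.025,0.0045,-0.0017,0.174,0],[0.025,0.0045,-0.0017,0.174,0]]'
python3 go.py .5207 -.44 .19 90
```

```text
time_s: 28.25
tool_pos: [0.4723, 0.0996, 0.0049]
tool_rot: [180.0, -0.0, 90.0]
force: [-2.3, -0.1, 4.9]
grip_width: 0.0333
tx -0.5396 ty 0.0483 tz -0.1851 tw 0.0001 t 28.25 [0.4723 0.0996 0.0049] [ 1.7998e+02 -3.0000e-02  9.0000e+01]
```

```bash
python3 -m handwheel '[[0.025,0,0,-0.04,0],[0.025,0,0,-0.09,0],[0.025,0,0,-0.13,0],[0.025,0,0,-0.17,0],[0.025,-0.535,0.048,-0.18,0],[0.025,-0.535,0.048,-0.18,0],[0.025,-0.535,0.048,-0.18,0],[0.025,-0.535,0.048,-0.18,0],[0.025,-0.535,0.048,-0.18,0],[0.025,-0.535,0.048,-0.18,0],[0.025,-0.535,0.048,-0.18,0],[0.025,-0.535,0.048,-0.18,0],[0.025,-0.535,0.048,-0.18,0],[0.025,-0.535,0.048,-0.18,0],[0.025,-0.535,0.048,-0.18,0],[0.025,-0.535,0.048,-0.18,0],[0.025,-0.535,0.048,-0.18,0],[0.025,-0.535,0.048,-0.18,0],[0.025,-0.535,0.048,-0.18,0],[0.025,-0.535,0.048,-0.18,0]]'
python3 - <<'E'
from tip import *
P=camera_params('wrist');u,v=proj(P,[.5207,-.377,.07]).astype(int);print(u,v);tip(u,v,'w15')
E
python3 go.py .5207 -.376 .1 90
```

```text
time_s: 30.25
tool_pos: [0.5212, -0.4338, 0.1847]
tool_rot: [180.0, -0.1, 90.2]
force: [-0.2, -0.1, -0.1]
grip_width: 0.0332
256 121
tip 180.0 [256.6 121.5] (249, 114, 16, 16) [ 0.5207 -0.3771  0.07  ]
base 6640.0 [256.5 118.2] [ 0.5206 -0.3759  0.012 ] (91.0, 94.0)
[ 0.5212 -0.4338  0.1847] [ 1.7995e+02 -5.0000e-02  9.0150e+01] 0.033218291655885634 30.25 [-0.2 -0.1 -0.1]
tx 0.0581 ty -0.0002 tz 0.0848 tw 0.0023 t 30.3 [ 0.521  -0.4341  0.1848] [ 1.7995e+02 -4.0000e-02  9.0130e+01]
```

View pics/w15.png

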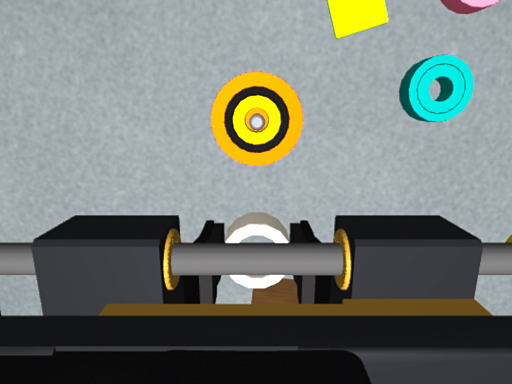

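```bash
python3 -m handwheel '[[0.025,0.04,0,0.01,0],[0.025,0.058,0,0.04,0],[0.025,0.058,0,0.07,0],[0.025,0.058,0,0.08,0],[0.025,0.058,0,0.083,0],[0.025,0.058,0,0.083,0],[0.025,0.058,0,0.083,0],[0.025,0.058,0,0.083,0],[0.025,0.058,0,0.083,0]]'
python3 go.py .5207 -.3763 .04 90; python3 - <<'E'
from h import *
s=read_camera('scene');cv2.imwrite('pics/s16.png',cv2.resize(s[110:190,90:210],(750,500),interpolation=cv2.INTER_CUBIC))
E
```

```text
time_s: 31.2
tool_pos: [0.5204, -0.3782, 0.1025]
tool_rot: [179.9, 0.0, 90.0]
force: [-0.8, -0.8, 0.1]
grip_width: 0.0332
tx 0.0019 ty 0.0003 tz 0.0625 tw -0.0003 t 31.2 [ 0.5204 -0.3782  0.1025] [1.7992e+02 4.0000e-02 8.9980e+01]
```

View pics/s16.png

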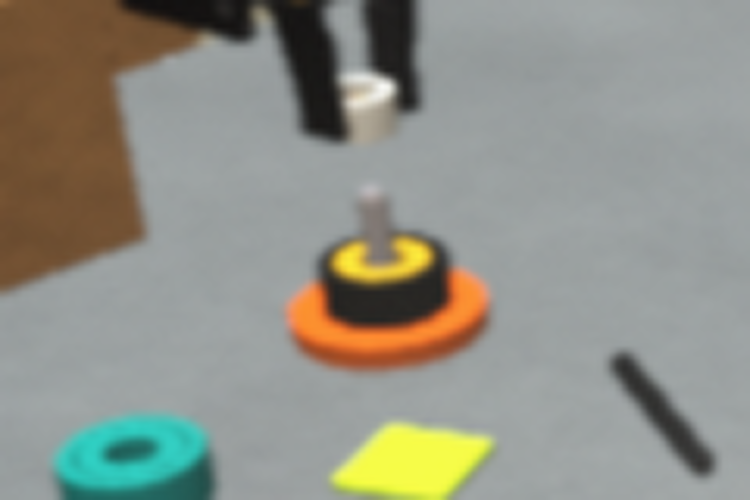

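```bash
python3 -m handwheel '[[0.025,0.0018,0.0003,0,0],[0.025,0.0018,0.0003,0.01,0],[0.025,0.0018,0.0003,0.02,0],[0.025,0.0018,0.0003,0.03,0],[0.025,0.0018,0.0003,0.0385,0],[0.025,0.0018,0.0003,0.0385,0],[0.025,0.0018,0.0003,0.0385,0],[0.025,0.0018,0.0003,0.0385,0]]'
python3 go.py .5207 -.3763 .042 90
```

```text
time_s: 32.05
tool_pos: [0.5206, -0.3762, 0.0634]
tool_rot: [180.0, 0.0, 90.0]
force: [-0.1, -0.3, -0.1]
grip_width: 0.0337
tx -0.0001 ty 0.0001 tz 0.0214 tw -0.0002 t 32.05 [ 0.5206 -0.3762  0.0634] [1.7997e+02 3.0000e-02 8.9990e+01]
```

```bash
python3 -m handwheel '[[0.025,0,0,0.008,0],[0.025,0,0,0.016,0],[0.025,0,0,0.021,0],[0.025,0,0,0.0215,0],[0.025,0,0,0.0215,0],[0.025,0,0,0.0215,0]]'
python3 go.py .5207 -.3763 .041 90
```

```text
time_s: 32.65
tool_pos: [0.5204, -0.3758, 0.0413]
tool_rot: [-180.0, 0.0, 90.0]
force: [-0.0, 0.0, -0.2]
grip_width: 0.0332
tx -0.0005 ty 0.0003 tz 0.0003 tw -0.0001 t 32.65 [ 0.5204 -0.3758  0.0413] [-180.      0.     89.99]
```

```bash
python3 -m handwheel '[[0.06,0,0,0,0],[0.06,0,0,0,0],[0.06,0,0,0,0],[0.06,0,0,0,0],[0.06,0,0,-0.03,0],[0.06,0,0,-0.08,0],[0.06,0,0,-0.12,0],[0.087,-0.055,0,-0.14,0],[0.087,-0.055,0,-0.14,0],[0.087,-0.055,0,-0.14,0],[0.087,-0.055,0,-0.14,0]]'
python3 go.py .60 0 .18 90
python3 - <<'E'
from tip import *
P=camera_params('wrist');u,v=proj(P,[.5207,-.377,.07]).astype(int);print(u,v);tip(u,v,'w17')
s=read_camera('scene');cv2.imwrite('pics/s17.png',cv2.resize(s[110:190,90:210],(750,500),interpolation=cv2.INTER_CUBIC))
E
```

```text
time_s: 33.75
tool_pos: [0.5201, -0.4301, 0.1805]
tool_rot: [-179.9, -0.1, 90.0]
force: [-0.1, -0.0, -0.1]
grip_width: 0.0828
tx 0.4301 ty 0.0797 tz 0.0005 tw -0.0005 t 33.75 [ 0.5201 -0.4301  0.1805] [-1.7995e+02 -1.0000e-01  8.9970e+01]
258 126
tip 1228.0 [257.2 125.5] (237, 106, 41, 40) [ 0.52   -0.3762  0.07  ]
tip 336.0 [263.8 136. ] (233, 101, 51, 51) [ 0.5253 -0.3844  0.07  ]
base 6762.0 [257.9 122.1] [ 0.5207 -0.3755  0.012 ] (94.0, 92.0)
[ 0.5201 -0.4301  0.1805] [-1.7995e+02 -1.0000e-01  8.9970e+01] 0.08277080360400976 33.75 [-0.1 -0.  -0.1]
```

View pics/w17.png

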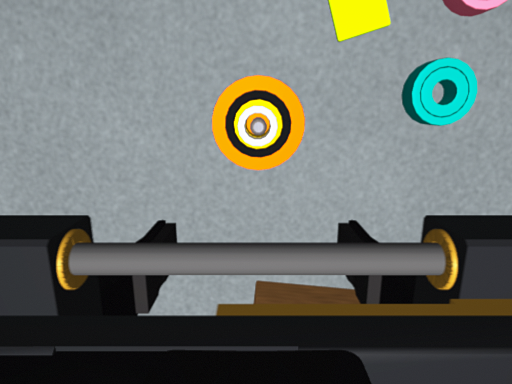

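View pics/s17.png

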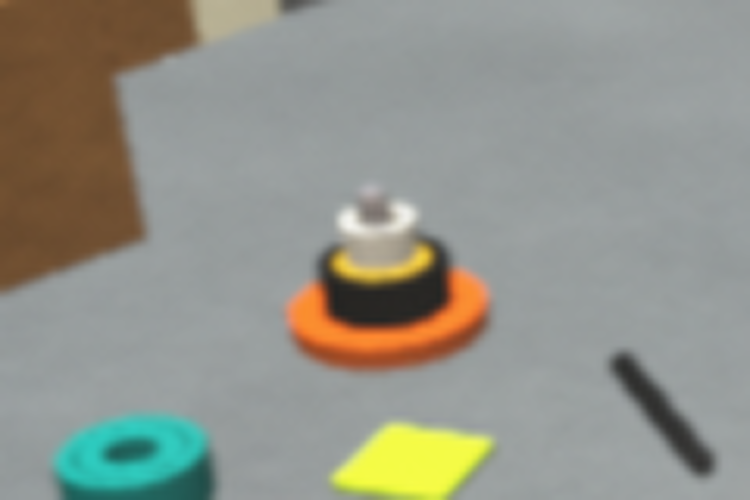

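The spacer is seated and concentric. The red wheel is next.

```bash
python3 -m handwheel '[[0.087,0.81,0.005,0,0],[0.087,0.81,0.005,0,0],[0.087,0.81,0.005,0,0],[0.087,0.81,0.005,0,0],[0.087,0.81,0.005,0,0],[0.087,0.81,0.005,0,0],[0.087,0.81,0.005,0,0],[0.087,0.81,0.005,0,0],[0.087,0.81,0.005,0,0],[0.087,0.81,0.005,0,0],[0.087,0.81,0.005,0,0],[0.087,0.81,0.005,0,0],[0.087,0.81,0.005,0,0],[0.087,0.81,0.005,0,0],[0.087,0.81,0.005,0,0],[0.087,0.81,0.005,0,0],[0.087,0.81,0.005,0,0],[0.087,0.81,0.005,0,0],[0.087,0.81,0.005,0,0],[0.087,0.81,0.005,0,0]]'
python3 -m handwheel '[[0.087,0,0,0,0],[0.087,0,0,0,0]]'
python3 - <<'E'
from wm import *
P=camera_params('wrist');o=get_obs();im=read_camera('wrist');cv2.imwrite('pics/w18.png',im)
q=proj(P,[.526,.379,.024]);print(o['tool_pos'],q)
print(hub(im,P,'red',.024,q,25))
print(get_obs()['tool_pos'])
E
```

```text
time_s: 35.85
tool_pos: [0.5259, 0.3767, 0.1818]
tool_rot: [-180.0, 0.0, 89.8]
force: [0.5, 0.1, -0.7]
grip_width: 0.0872
time_s: 36.05
tool_pos: [0.5258, 0.378, 0.182]
tool_rot: [180.0, -0.0, 89.9]
force: [-0.5, -0.8, -0.6]
grip_width: 0.0873
[0.52576314 0.37798888 0.18199134] [257.30775126 178.75666783]
[(1558.0, array([255.4, 173.7]), array([255.4, 173.7]), array([44.3, 44.9]), array([0.5242, 0.384 , 0.024 ]))]
[0.52563432 0.37832042 0.18191745]
```

View pics/w18.png

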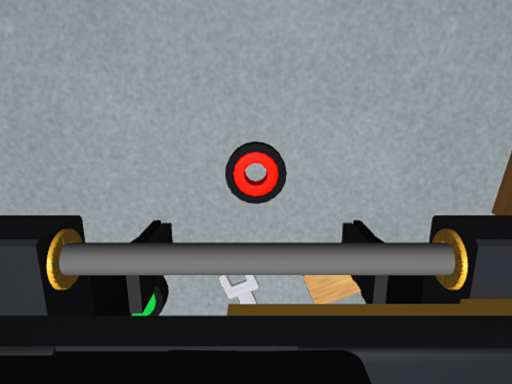

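The red wheel is at (255,174), giving (0.524, 0.384). The green spare at (150,300) is clear of the fingers.

```bash
python3 -m handwheel '[[0.087,0.005,-0.0015,0.03,0],[0.087,0.005,-0.0015,0.08,0],[0.087,0.005,-0.0015,0.12,0],[0.087,0.005,-0.0015,0.155,0],[0.087,0.005,-0.0015,0.17,0],[0.087,0.005,-0.0015,0.176,0],[0.087,0.005,-0.0015,0.1775,0],[0.087,0.005,-0.0015,0.1775,0],[0.05,0.005,-0.0015,0.1775,0],[0.05,0.005,-0.0015,0.1775,0],[0.05,0.005,-0.0015,0.1775,0],[0.05,0.005,-0.0015,0.1775,0],[0.05,0.005,-0.0015,0.1775,0],[0.05,0.005,-0.0015,0.1775,0],[0.05,0.005,-0.0015,0.1775,0]]'
python3 go.py .5207 -.434 .18 90
```

```text
time_s: 37.6
tool_pos: [0.5241, 0.3843, 0.0044]
tool_rot: [180.0, -0.0, 90.0]
force: [-1.0, -0.8, 2.4]
grip_width: 0.0584
tx -0.8183 ty -0.0034 tz -0.1756 tw 0.0000 t 37.6 [0.5241 0.3843 0.0044] [ 1.7998e+02 -2.0000e-02  9.0000e+01]
```

```bash
python3 -m handwheel '[[0.05,0,0,-0.04,0],[0.05,0,0,-0.09,0],[0.05,0,0,-0.13,0],[0.05,0,0,-0.17,0],[0.05,-0.3,-0.003,-0.19,0],[0.05,-0.3,-0.003,-0.19,0],[0.05,-0.3,-0.003,-0.19,0],[0.05,-0.3,-0.003,-0.19,0],[0.05,-0.3,-0.003,-0.19,0],[0.05,-0.3,-0.003,-0.19,0],[0.05,-0.3,-0.003,-0.19,0],[0.05,-0.3,-0.003,-0.19,0],[0.05,-0.3,-0.003,-0.19,0]]'
python3 go.py .5207 -.434 .195 90
```

```text
time_s: 38.9
tool_pos: [0.5206, 0.0856, 0.1938]
tool_rot: [-180.0, -0.0, 90.1]
force: [0.5, 0.9, -1.6]
grip_width: 0.0584
tx -0.5196 ty -0.0007 tz -0.0012 tw 0.0015 t 38.9 [0.5206 0.0856 0.1938] [-1.7997e+02 -4.0000e-02  9.0090e+01]
```

```bash
python3 -m handwheel '[[0.05,-0.52,0,0,0],[0.05,-0.52,0,0,0],[0.05,-0.52,0,0,0],[0.05,-0.52,0,0,0],[0.05,-0.52,0,0,0],[0.05,-0.52,0,0,0],[0.05,-0.52,0,0,0],[0.05,-0.52,0,0,0],[0.05,-0.52,0,0,0],[0.05,-0.52,0,0,0],[0.05,-0.52,0,0,0],[0.05,-0.52,0,0,0],[0.05,-0.52,0,0,0],[0.05,-0.52,0,0,0],[0.05,-0.52,0,0,0]]'
python3 - <<'E'
from h import *
P=camera_params('wrist');print(proj(P,[.5207,-.377,.07]));cv2.imwrite('pics/w19.png',read_camera('wrist'))
E
python3 go.py .5207 -.377 .11 90
```

```text
time_s: 40.4
tool_pos: [0.5225, -0.4334, 0.1938]
tool_rot: [180.0, -0.1, 90.2]
force: [1.1, 0.6, -0.6]
grip_width: 0.0585
[255.2144456  121.53721081]
tx 0.0568 ty -0.0014 tz 0.0840 tw 0.0032 t 40.45 [ 0.5222 -0.4338  0.194 ] [ 1.7997e+02 -6.0000e-02  9.0180e+01]
```

View pics/w19.png

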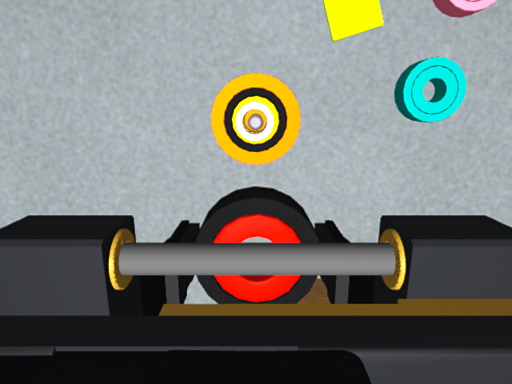

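```bash
python3 -m handwheel '[[0.05,0.04,-0.0014,0.01,0],[0.05,0.058,-0.0014,0.03,0],[0.05,0.058,-0.0014,0.06,0],[0.05,0.058,-0.0014,0.075,0],[0.05,0.058,-0.0014,0.084,0],[0.05,0.058,-0.0014,0.084,0],[0.05,0.058,-0.0014,0.084,0],[0.05,0.058,-0.0014,0.084,0],[0.05,0.058,-0.0014,0.084,0]]'
python3 go.py .5207 -.377 .08 90; python3 - <<'E'
from h import *
s=read_camera('scene');cv2.imwrite('pics/s20.png',cv2.resize(s[110:190,90:210],(750,500),interpolation=cv2.INTER_CUBIC))
E
```

```text
time_s: 41.35
tool_pos: [0.5198, -0.3786, 0.111]
tool_rot: [179.9, 0.0, 90.0]
force: [-0.3, 0.6, -0.4]
grip_width: 0.0585
tx 0.0016 ty 0.0009 tz 0.0310 tw -0.0005 t 41.35 [ 0.5198 -0.3786  0.111 ] [1.7992e+02 5.0000e-02 8.9970e+01]
```

View pics/s20.png

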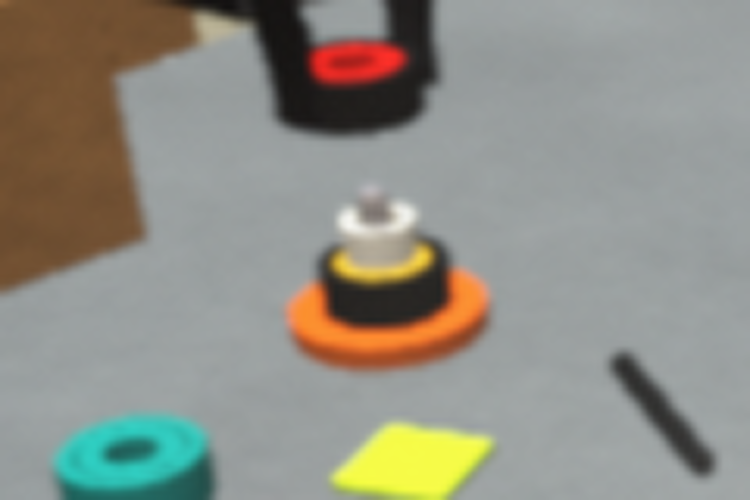

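```bash
python3 -m handwheel '[[0.05,0.0016,0.0008,0,0],[0.05,0.0016,0.0008,0.008,0],[0.05,0.0016,0.0008,0.016,0],[0.05,0.0016,0.0008,0.024,0],[0.05,0.0016,0.0008,0.032,0],[0.05,0.0016,0.0008,0.04,0],[0.05,0.0016,0.0008,0.044,0],[0.05,0.0016,0.0008,0.044,0],[0.05,0.0016,0.0008,0.044,0]]'
python3 go.py .5207 -.377 .0605 90
```

```text
time_s: 42.3
tool_pos: [0.5204, -0.3764, 0.0661]
tool_rot: [180.0, 0.0, 90.0]
force: [0.2, -0.6, -0.7]
grip_width: 0.0584
tx -0.0006 ty 0.0003 tz 0.0056 tw -0.0001 t 42.3 [ 0.5204 -0.3764  0.0661] [1.7999e+02 1.0000e-02 8.9990e+01]
```

```bash
python3 -m handwheel '[[0.05,-0.0004,0.0002,0.003,0],[0.05,-0.0004,0.0002,0.005,0],[0.05,-0.0004,0.0002,0.005,0],[0.05,-0.0004,0.0002,0.005,0]]'
python3 go.py .5207 -.377 .0605 90
```

```text
time_s: 42.7
tool_pos: [0.5205, -0.3766, 0.0611]
tool_rot: [180.0, -0.0, 90.0]
force: [-0.8, 0.1, -0.5]
grip_width: 0.0587
tx -0.0004 ty 0.0002 tz 0.0006 tw 0.0001 t 42.7 [ 0.5205 -0.3766  0.0611] [179.99  -0.    90.  ]
```

```bash
python3 -m handwheel '[[0.05,0,0,0.0005,0],[0.06,0,0,0.0005,0],[0.087,0,0,0.0005,0],[0.087,0,0,0.0005,0],[0.087,0,0,0.0005,0],[0.087,0,0,0.0005,0],[0.087,0,0,-0.03,0],[0.087,0,0,-0.08,0],[0.087,0,0,-0.12,0],[0.087,-0.055,0,-0.12,0],[0.087,-0.055,0,-0.12,0],[0.087,-0.055,0,-0.12,0],[0.087,-0.055,0,-0.12,0]]'
python3 go.py .50 0 .25 90
python3 - <<'E'
from h import *
P=camera_params('wrist');print(proj(P,[.5207,-.377,.08]));cv2.imwrite('pics/w21.png',read_camera('wrist'))
s=read_camera('scene');cv2.imwrite('pics/s21.png',cv2.resize(s[110:190,90:210],(750,500),interpolation=cv2.INTER_CUBIC))
E
```

```text
time_s: 44.0
tool_pos: [0.5204, -0.431, 0.1804]
tool_rot: [-180.0, -0.1, 90.0]
force: [1.0, -0.5, -0.2]
grip_width: 0.0869
tx 0.4310 ty -0.0205 tz -0.0696 tw -0.0002 t 44.0 [ 0.5204 -0.431   0.1804] [-1.7998e+02 -8.0000e-02  8.9990e+01]
[257.55158756 125.94880817]
```

View pics/w21.png

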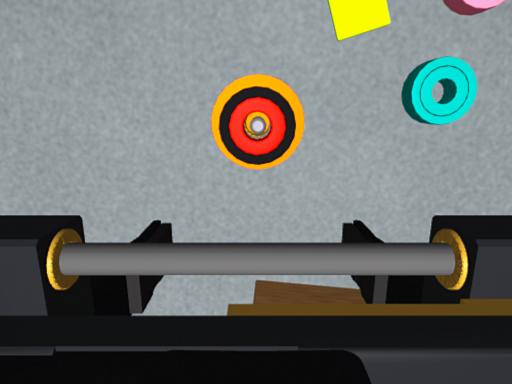

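View pics/s21.png

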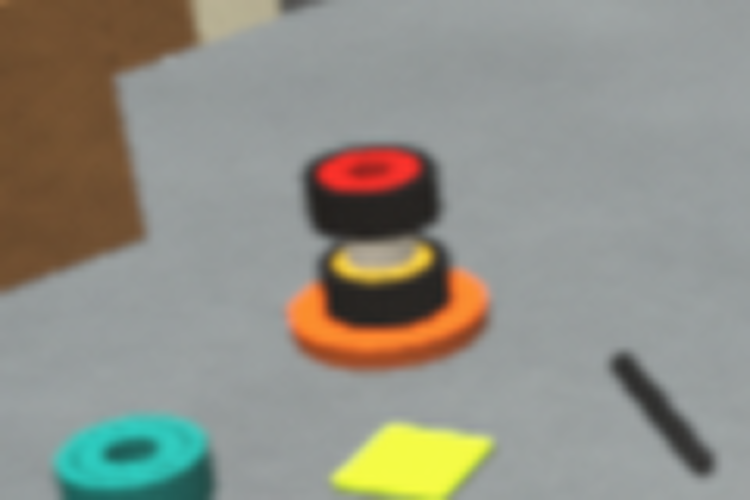

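Both views show the red wheel level and concentric on top at (257,125). As a last check I'll triangulate the top hubs between the wrist and scene cameras, and compare the green spare in the top view.

```bash
python3 - <<'E'
from wm import *
Pw,Ps,Pt=[camera_params(n) for n in('wrist','scene','top')]
w,s,t=[read_camera(n) for n in('wrist','scene','top')];cv2.imwrite('pics/s22.png',s);cv2.imwrite('pics/t22.png',t)
a=hub(w,Pw,'red',.08,(257,125),20)[0];b=hub(s,Ps,'red',.08,(149,137),12);tt=hub(t,Pt,'red',.08,(405,205),14)
print(a);print([x for x in b]);print(tt)
M=[P["camera_matrix"]@np.c_[P["R"],P["t"]] for P in(Pw,Ps)]
if b: X=cv2.triangulatePoints(*M,a[2].astype(float),b[0][2].astype(float));print((X[:3]/X[3]).ravel())
print(hub(t,Pt,'brass',.054,proj(Pt,[.644,.137,.054]),12,90))
for n in('pics/top0.png','pics/t22.png'): print(hub(cv2.imread(n),Pt,'green',.024,(167,255),20))
print(get_obs()['force'],get_obs()['time_s'])
E
```

```text
(2532.5, array([256.1, 127. ]), array([256.1, 127. ]), array([56.2, 57.5]), array([ 0.5201, -0.377 ,  0.08  ]))
[]
[(250.5, array([415.1, 206.5]), array([415.1, 206.5]), array([17.5, 18.3]), array([ 0.5213, -0.3783,  0.08  ]))]
[(220.0, array([208.5, 159. ]), array([208.5, 159. ]), array([16.6, 17.1]), array([0.6443, 0.135 , 0.054 ]))]
[(217.5, array([165.9, 255.6]), array([166. , 255.6]), array([16.3, 17.2]), array([0.3973, 0.2456, 0.024 ]))]
[(217.5, array([165.9, 255.6]), array([166. , 255.6]), array([16.3, 17.2]), array([0.3973, 0.2456, 0.024 ]))]
[-0.90149124  0.16451961  0.06802771] 44.25
```

View pics/t22.png

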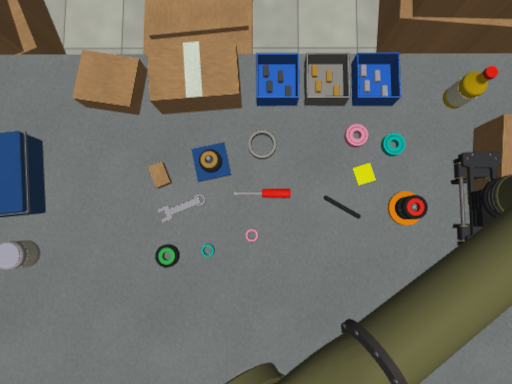

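The top and wrist rays put the red hub at (0.521,-0.378) and (0.520,-0.377) for z = 0.08, both within about 2 mm of the axle. The collar is over its axle, and the green wheel is at the same pixel as before.

```bash
python3 -c "
from cell import *
print(sign_off())"
```

```text
the job is handed in; nothing more can be done
None
```

Both wheel sets are made up, and I handed the job in at about 44 s. The orange axle has yellow wheel, white spacer, red wheel; the blue axle has blue wheel, brass collar.

**Last checks:**
- **Seating:** every part was lowered to its expected seated height with wrist force under about 3 N, and looked flat and concentric in the views after release.
- **Red wheel:** the top and wrist cameras agree to about 2 mm, and both place it within about 2 mm of the axle at its seated height.
- **Collar:** the top camera puts it about 2 mm from the axle position measured with the wrist camera, which is that calibration's error.
- **Green spare:** it is at exactly the same pixel as at the start.
- **Gripper:** it was clear of everything, with no meaningful force on it.

**Check that failed:** the scene-camera triangulation of the red hub did not work, because my minimum-area filter (100 px²) probably rejected the small hub. The height check therefore rests on the top and wrist agreement and on the tool height at release.

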